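# Pull the middle slide box out of the packed row

## Robot

A 6-joint arm with a two-finger parallel gripper is mounted at the origin on the work surface. World frame = base frame: x ahead of the robot, y to its left, z up, the work surface at z = 0. Lengths are in m, angles in rad, forces in N, time in s.
With the tool pointing down it reaches from about 0.325 to 0.875 m from the base axis. Payload 4.4 kg.
Tool frame: the origin (TCP) lies midway between the tips of the shut fingers; the grasp point (between the pads) lies 19 mm behind it; z points along the fingers, y is the line along which they close (so a half turn about z gives the same grasp; the last joint's range is limited). The gripper opens to 85 mm and grips with 20 to 120 N. Pads are 22 mm wide; open, the fingers measure 114 mm over their backs; the gripper's body (76 mm by 85 mm) begins 54 mm behind the grasp point. The pads swing forward as they close: fully open they stand 13 mm farther back than shut.
Start: joints at [-1.286, 0.207, 1.542, -0, 1.393, -0.15], TCP at [0.243, -0.521, 0.231] pointing down, gripper open.
Joint ranges: [-2.73, 2.73], [-0.86, 2.22], [0.23, 2.46], [-1.11, 4.25], [0.08, 2.63], [-2.82, 2.82]. Speed limits (rad/s): [2.79, 2.79, 3.14, 3.14, 3.14, 3.14].

## Interface

Orientations are given as a unit quaternion [w, x, y, z].
In Python, from plant import bot gives the robot as it stands. The module is installed in compiled form; this text tells all that it offers.
- The arm moves only by the shell command python3 -m inch 'ROWS' [FORCE]. ROWS is JSON, a list of rows, each a list of 7 numbers: the opening, from 0 (shut) to 1 (fully open), then the shift along the world's x, y, z in cm, then the turn, a rotation vector about the world's x, y, z in degrees. In form: [[gripper, x, y, z, wx, wy, wz], ...]. A call has exactly 8 rows; each row is the pose to reach, as a shift and turn from the pose commanded when the call began; what a row does not reach only later rows make up. A row lasts 1/10 s, in which the tool goes at most 50 mm and 8.59 degrees, less where a joint would pass 70% of its speed; a pose out of reach is approached as far as the arm can. A call with a gripper value outside its range is refused whole. The fingers move at their own pace and stop on an object; FORCE is the grip in N (left out, the last holds). Time passes only in rows, so rows that repeat a pose let the fingers close, or fill a call up. It gives the time, the measured TCP pose, the force, the opening and the grip force at its end, in the units of the state.
- bot.sense(): the state, without advancing time (a new reading comes with each control period).
- bot.grab_frame(name): name is "side" or "top" or "wrist"; returns a dict with "color" (400x640x3 uint8, red, green, blue), "depth" (400x640 float32, m along the optical axis (not along the pixel's ray), 0 where there is no reading), "fx", "fy", "cx", "cy" (pixels), "T" (4x4, takes a point from camera to world coordinates). Camera axes: x right, y up, looking along -z (the intrinsics and any distortion apply to the point x, -y, -z); pixel columns grow to the right and rows downward; lengths in m; the calibration is good to about 2 mm. A picture is of the moment at which its call begins.
- bot.finish_job(): hands the job in; it is judged then, once.
Trained networks look in a picture, given as the dict that the camera call returned (one of the last four; its "shot" number tells which), for a name from the list of things; names that differ only in an ending like _2 or _b are one class to them, and where a whole thing is asked for, a point or a joint stands for the part that bears it (a point fixed in the world has none). Each returns a list of dicts, best first, with "confidence" (0 to 1); they miss things now and then, are a little off and sometimes report something else, mostly with a low value. They report only what shows in the picture. A call takes as long as a camera call. They do not tell look-alikes from the thing itself.
- bot.look_for(name, picture): "centre" ([column, row] in pixels, amid what is visible of it).
- bot.regions_of(name, picture): "mask" (400x640 bool, what is visible of it) and "centre" ([column, row] in pixels, amid what is visible of it).
The state is a dict: "clock": time; "joint_positions": joint angles; "qvel": joint speeds; "effort": joint torques, N m; "ee_pos": TCP position; "tcp_rot": TCP orientation; "contact_force": force on the tool from outside, world axes, zero at the start; "ft_torque": the same for the moment, N m; "grip_width": finger opening in m; "grasp_force": force on a finger pad.
Only numpy, scipy, OpenCV 4.12 (cv2) and the standard library are available. Lean on these libraries where they do the work, as an engineer would, in place of code of your own. Each camera call takes 0.05 s, during which the arm holds its last target. There are 200 camera calls.

## Task

Take the middle one of the five slide boxes that stand packed side by side in the open white rack: by its knob, tip it forward about 20 degrees on its front foot, out at the rack's open front, and then pull it free. Stand it upright in the empty white tray, set down and not dropped, and leave its two neighbours standing in their places.

Things in the scene. Friction and masses are not known exactly. Their poses are not given: they have to be found in the camera images.
- slide_box: Middle one of five identical upright cream boxes, 100 (x) x 42 (y) x 110 mm high, 250-490 g. Origin: centre of underside, on the rack's 12 mm floor; -x: labelled front, facing the robot (yaw within 0.25 rad). Central round black knob on top, 22 mm across, 34 high; fingers fit before and behind it (close along x). Tips about its lower front edge, 50 mm before the origin, that foot staying put.
- neighbour_left: The row's box directly left (+y of the box frame) of the middle one, 1.5 mm away (knobs 43.5 mm apart); same size, shape and origin, loose, about 350 g. Stays standing in place.
- neighbour_right: The row's box directly right (-y) of the middle one, 1.5 mm away; same size, shape and origin, loose, about 350 g. Stays standing in place. The fixed rack that holds the row: floor 12 mm thick, no front lip, no top; back panel up to 72 mm above the bench, 4 mm behind the boxes; end walls up to 87 mm.
- tray: The empty shallow white tray, fixed on the bench, across the robot's midline from the rack (left or right varies): 186 mm (x) by 130 mm (y), rim 18 mm high, walls and floor 4 mm thick, so 178 by 122 mm inside, floor 4 mm above the bench. Origin: centre of underside, z up. The box may stand anywhere in it, at any yaw that fits.
Things that resemble listed ones, but are neither listed nor needed, are in the scene too. What is shaped like the slide_box but orange or yellow is not meant.

How it is judged:
On the way:
1. the middle box leans more than 11.5 degrees while still at its place in the row (origin moved less than 50 mm) (angle between slide_box's own z axis and vertical above 0.2 rad and distance of slide_box from where it was at the start of the episode below 0.05 m), for 0.2 s.
At the end, for the whole second after the job is handed in: The middle box stands upright (within 5.7 degrees) and at rest on the floor of the empty tray (its origin within 70 mm along and 45 mm across of the tray's centre, less than 10 mm above the tray's underside); its two neighbours stand upright (within 5.7 degrees) within 30 mm of where they began (x of slide_box in the frame of tray between -0.07 and 0.07 m and y of slide_box in the frame of tray between -0.045 and 0.045 m and z of slide_box in the frame of tray below 0.01 m and angle between each of slide_box, neighbour_left, neighbour_right's own z axis and vertical below 0.1 rad and linear speed of slide_box below 0.02 m/s and distance of each of neighbour_left, neighbour_right from where it was at the start of the episode below 0.03 m); the robot touches nothing.
It fails at once if the box is dropped or thrown: it moves faster than 0.6 m/s while the fingers do not touch it (linear speed of slide_box above 0.6 m/s and contact force between the fingers and slide_box below 0.01 N).
It fails at once if a neighbour is tipped by more than 20 degrees or moved by more than 60 mm (angle between any of neighbour_left, neighbour_right's own z axis and vertical above 0.35 rad or distance of any of neighbour_left, neighbour_right from where it was at the start of the episode above 0.06 m).
It also fails if it takes over 50 s, if anything falls off the work surface, if the arm or the gripper's body presses on something with over 40 N, if the wrist force passes 120 N, or if a joint passes its speed limit or range.

## Working session

There is one attempt and no reset: what is moved stays moved. The work goes in short steps, Python scripts to look and compute and a shell command to move; the robot and the scene stay as the last step left them, time stands still between calls to the robot, and variables do not carry over. Pictures are saved under pics/ and viewed, at most 10 in all, crops included, and the job is handed in when it is done.

```bash
mkdir -p pics; cat > h.py <<'E'
import numpy as np, cv2
from plant import bot
def pts(p):
    d=p["depth"]; v,u=np.mgrid[0:d.shape[0],0:d.shape[1]]
    c=np.stack([(u-p["cx"])/p["fx"]*d,-(v-p["cy"])/p["fy"]*d,-d],-1)
    return c@p["T"][:3,:3].T+p["T"][:3,3]
def save(p,n): cv2.imwrite("pics/"+n+".png",p["color"][:,:,::-1])
E
python3 - <<'E'
from h import *
for c in ["top","side"]:
    p=bot.grab_frame(c); save(p,c+"1"); P=pts(p)
    print(c,p["T"].round(2).tolist(),[k for k in p])
    for n in ["slide_box","tray","neighbour_left"]:
        for r in bot.regions_of(n,p):
            m=r["mask"]&(p["depth"]>0); q=P[m]
            print(n,round(r["confidence"],2),np.round(r["centre"]),m.sum(),np.percentile(q,[2,50,98],axis=0).round(3).tolist() if m.sum() else None)
print(bot.sense())
E
```

```text
top [[-0.02, 1.0, -0.05, 0.5], [-1.0, -0.02, -0.02, 0.08], [-0.02, 0.05, 1.0, 1.0], [0.0, 0.0, 0.0, 1.0]] ['color', 'depth', 'fx', 'fy', 'cx', 'cy', 'T', 'shot']
slide_box 0.92 [275. 180.] 976 [[0.546, 0.167, 0.078], [0.593, 0.187, 0.122], [0.643, 0.211, 0.158]]
slide_box 0.7 [189. 164.] 1491 [[0.601, 0.35, 0.008], [0.643, 0.386, 0.108], [0.691, 0.428, 0.145]]
slide_box 0.7 [193. 240.] 1382 [[0.429, 0.332, 0.01], [0.475, 0.368, 0.109], [0.521, 0.414, 0.145]]
tray 0.63 [449. 205.] 4341 [[0.453, -0.3, 0.001], [0.546, -0.226, 0.005], [0.639, -0.15, 0.02]]
neighbour_left 0.86 [253. 183.] 922 [[0.546, 0.21, 0.059], [0.59, 0.23, 0.122], [0.64, 0.252, 0.157]]
side [[-0.92, 0.24, -0.31, 0.28], [-0.39, -0.59, 0.7, 0.73], [-0.01, 0.77, 0.64, 0.63], [0.0, 0.0, 0.0, 1.0]] ['color', 'depth', 'fx', 'fy', 'cx', 'cy', 'T', 'shot']
slide_box 0.87 [212. 296.] 2391 [[0.598, 0.366, 0.007], [0.621, 0.419, 0.107], [0.688, 0.444, 0.144]]
slide_box 0.78 [314. 320.] 3289 [[0.426, 0.348, 0.002], [0.461, 0.401, 0.1], [0.519, 0.428, 0.143]]
slide_box 0.62 [306. 206.] 1202 [[0.545, 0.166, 0.022], [0.57, 0.194, 0
[... 267 characters left out ...]
: array([-1.28546610e+00,  2.06763885e-01,  1.54171716e+00,  4.14567318e-05,
        1.39350721e+00, -1.50487456e-01]), 'qvel': array([-1.14206371e-03,  4.93757662e-04, -3.84687538e-03, -2.36108218e-04,
        1.83839234e-03, -5.18909324e-05]), 'effort': array([ 3.29635477e-04, -3.82492447e+01, -2.91434830e+01, -2.44035809e-04,
        4.01517958e-03,  1.86186537e-05]), 'ee_pos': array([ 0.24271312, -0.5211382 ,  0.23108535]), 'tcp_rot': array([-1.98727235e-04,  9.76352440e-01,  2.16184811e-01,  7.03038978e-06]), 'contact_force': array([ 0.51436343,  0.21211524, -1.17824955]), 'ft_torque': array([-0.00546937,  0.00734026,  0.00184023]), 'grasp_force': 0.0, 'grip_width': 0.08544518312271512}
```

View pics/top1.png

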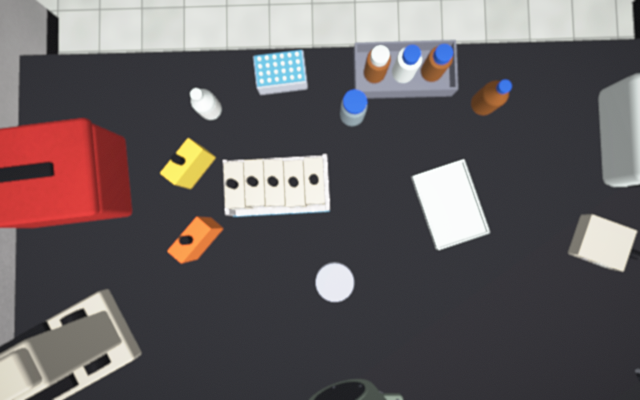

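```bash
python3 - <<'E'
from h import *
from scipy import ndimage
p=bot.grab_frame("top");P=pts(p)
m=(P[...,2]>.145)&(P[...,2]<.165)&(P[...,1]>.05)&(P[...,1]<.33)&(p["depth"]>0)
l,n=ndimage.label(m)
for i in range(1,n+1):
    q=P[l==i]
    if len(q)>15: print(len(q),q.mean(0).round(4),(q.min(0)[:2]+q.max(0)[:2])/2,p["color"][l==i].mean(0).round(),np.argwhere(l==i).mean(0))
# tops
m=(P[...,2]>.115)&(P[...,2]<.13)&(P[...,1]>.05)&(P[...,1]<.33)
q=P[m]; print(cv2.minAreaRect(q[:,:2].astype(np.float32)),np.median(q[:,2]))
# tray rim
m=(P[...,2]>.012)&(P[...,2]<.025)&(P[...,1]>-.34)&(P[...,1]<-.1)&(P[...,0]>.4)&(P[...,0]<.7)
q=P[m];print(cv2.minAreaRect(q[:,:2].astype(np.float32)),m.sum())
E
```

```text
90 [0.5979 0.1009 0.1559] [0.59823098 0.10101174] [90. 88. 86.] [178.1        313.05555556]
93 [0.5963 0.2308 0.1557] [0.59650984 0.23104025] [83. 81. 80.] [180.16129032 250.96774194]
87 [0.5953 0.1874 0.1557] [0.5956346  0.18712869] [81. 79. 78.] [180.1954023  271.68965517]
85 [0.5936 0.144  0.1561] [0.59396108 0.14397736] [86. 84. 83.] [180.56470588 292.45882353]
93 [0.592  0.2737 0.1556] [0.59221336 0.27471085] [78. 76. 75.] [182.58064516 230.52688172]
((0.5953791737556458, 0.18790492415428162), (0.10406415164470673, 0.216837078332901), 0.9239727854728699) 0.12226107472212044
((0.5462102890014648, -0.22406437993049622), (0.18615055084228516, 0.13130490481853485), 17.534908294677734) 546
```

The top view shows the white rack with five boxes. The middle knob is at px (272,181), which gives world (0.595, 0.187, top 0.156). The tray is at px (450,205), which gives (0.546, -0.224) with yaw about 17.5°. The orange and yellow look-alikes are off to the left. Next I move above the knob.

```bash
python3 -m inch '[[1,2.2,4.4,1,0,0,4],[1,4.4,8.8,3,0,0,8],[1,6.6,13.3,4,0,0,12],[1,8.8,17.7,5,0,0,16],[1,11,22,5,0,0,20],[1,13.2,26.5,5,0,0,25],[1,15.4,31,5,0,0,29],[1,17.6,35.4,5,0,0,33]]' 50 && python3 -m inch '[[1,2.2,4.4,0,0,0,4],[1,4.4,8.8,0,0,0,8],[1,6.6,13.3,0,0,0,12],[1,8.8,17.7,0,0,0,16],[1,11,22,0,0,0,20],[1,13.2,26.5,0,0,0,25],[1,15.4,31,0,0,0,29],[1,17.6,35.4,0,0,0,33]]' && python3 - <<'E'
from h import *
from scipy import ndimage
s=bot.sense();print(s["ee_pos"],s["tcp_rot"],s["joint_positions"])
p=bot.grab_frame("wrist");save(p,"w1");P=pts(p);print(p["T"].round(2).tolist())
d=p["depth"]>0
m=(P[...,2]>.145)&(P[...,2]<.165)&(P[...,1]>.05)&(P[...,1]<.33)&d
l,n=ndimage.label(m)
for i in range(1,n+1):
    q=P[l==i]
    if len(q)>15: print(len(q),q.mean(0).round(4),((q.min(0)+q.max(0))/2).round(4),np.argwhere(l==i).mean(0).round())
E
```

```text
clock: 1.25
ee_pos: [0.4183, -0.1673, 0.2817]
tcp_rot: [0.001, 0.874, 0.486, 0.0]
contact_force: [0.6, -0.6, 0.2]
grip_width: 0.0854
grasp_force: 0.0
clock: 2.05
ee_pos: [0.5944, 0.187, 0.2814]
tcp_rot: [0.0, 0.7, 0.714, 0.0]
contact_force: [1.0, -0.8, 0.6]
grip_width: 0.0852
grasp_force: 0.0
[0.59437163 0.18699056 0.28137986] [2.02499535e-04 6.99927769e-01 7.14213597e-01 1.25472109e-04] [ 1.66103242e-01  2.75404969e-01  1.35394125e+00 -1.79987247e-04
  1.51180517e+00  1.45910259e-01]
[[1.0, -0.02, -0.01, 0.59], [0.02, 0.96, 0.29, 0.26], [0.0, -0.29, 0.96, 0.43], [0.0, 0.0, 0.0, 1.0]]
737 [0.5938 0.2735 0.1578] [0.5938 0.2734 0.1527] [ 75. 319.]
661 [0.5977 0.2308 0.1575] [0.598  0.2304 0.1526] [136. 323.]
633 [0.5969 0.188  0.157 ] [0.597  0.1871 0.1526] [190. 320.]
611 [0.5949 0.1451 0.1564] [0.5947 0.1435 0.1523] [240. 317.]
583 [0.5994 0.1023 0.156 ] [0.5996 0.1    0.1526] [285. 321.]
```

View pics/w1.png

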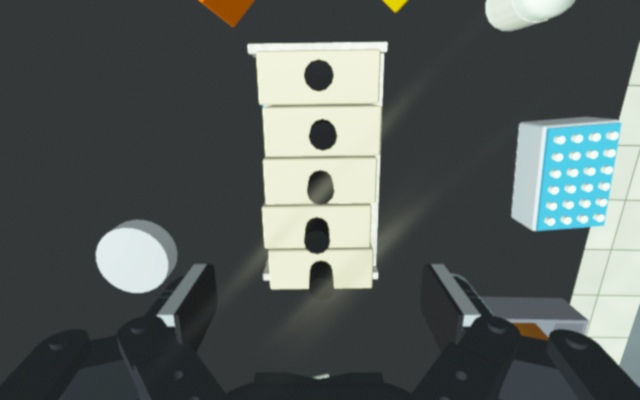

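Middle knob is at px (320,188), which gives (0.597, 0.187). The tool is aligned with the row (yaw about 1.1°), so I descend and close.

```bash
python3 -m inch '[[1,0.1,0,-3,0,0,0],[1,0.2,0,-6,0,0,0],[1,0.3,0,-9,0,0,0],[1,0.3,0,-11.5,0,0,0],[1,0.3,0,-13.5,0,0,0],[1,0.3,0,-15,0,0,0],[1,0.3,0,-15.6,0,0,0],[1,0.3,0,-15.6,0,0,0]]' && python3 -m inch '[[0,0,0,0,0,0,0],[0,0,0,0,0,0,0],[0,0,0,0,0,0,0],[0,0,0,0,0,0,0],[0,0,0,0,0,0,0],[0,0,0,0,0,0,0],[0,0,0,0,0,0,0],[0,0,0,0,0,0,0]]' 80
```

```text
clock: 2.9
ee_pos: [0.5963, 0.1847, 0.1246]
tcp_rot: [-0.0, 0.701, 0.713, -0.001]
contact_force: [-0.7, 0.3, -0.1]
grip_width: 0.0856
grasp_force: 0.0
clock: 3.7
ee_pos: [0.5968, 0.1849, 0.126]
tcp_rot: [0.0, 0.701, 0.713, 0.0]
contact_force: [-3.1, 0.4, 5.4]
grip_width: 0.0189
grasp_force: 78.0
```

```bash
python3 -m inch '[[0,-0.5,0,0.25,0,-2.5,0],[0,-1,0,0.4,0.1,-5,0],[0,-1.5,0,0.6,0.15,-7.5,0],[0,-2.05,-0.05,0.75,0.2,-10,0],[0,-2.55,-0.05,0.85,0.25,-12.5,0],[0,-3.1,-0.05,0.95,0.3,-15,0],[0,-3.65,-0.05,1.05,0.35,-17.5,0],[0,-4.2,-0.1,1.1,0.4,-20,0]]' && python3 -m inch '[[0,0,0,0,0,0,0],[0,0,0,0,0,0,0],[0,0,0,0,0,0,0],[0,0,0,0,0,0,0],[0,0,0,0,0,0,0],[0,0,0,0,0,0,0],[0,0,0,0,0,0,0],[0,0,0,0,0,0,0]]' && python3 - <<'E'
from h import *
p=bot.grab_frame("side");save(p,"s2")
E
```

```text
clock: 4.5
ee_pos: [0.5547, 0.1839, 0.136]
tcp_rot: [0.122, 0.69, 0.702, 0.125]
contact_force: [1.2, -0.3, -0.5]
grip_width: 0.019
grasp_force: 78.6
clock: 5.3
ee_pos: [0.5546, 0.1838, 0.1359]
tcp_rot: [0.121, 0.69, 0.702, 0.124]
contact_force: [-0.5, 0.2, -0.8]
grip_width: 0.0193
grasp_force: 78.8
```

View pics/s2.png

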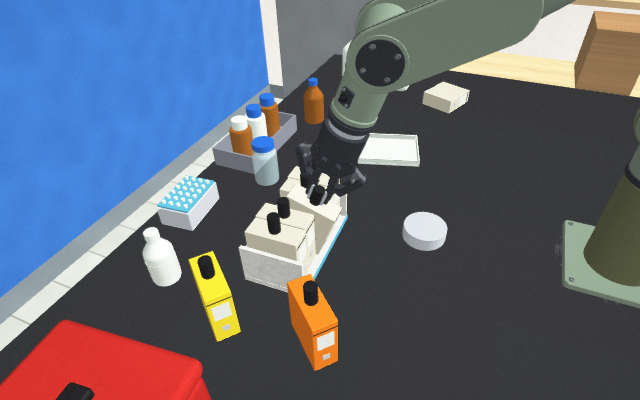

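The side view shows the middle box tipped forward at px (325,205), held by its knob. Both left boxes still stand. Now I pull it out, then lift it.

```bash
python3 -m inch '[[0,-0.7,0,0.5,0,0,0],[0,-2,0,1,0,0,0],[0,-3.5,-0.05,1.5,0,0,0],[0,-5,-0.1,2,0,0,0],[0,-7,-0.1,2.5,0,0,0],[0,-9,-0.2,3,0,0,0],[0,-11,-0.2,3.5,0,0,0],[0,-12.5,-0.2,4,0,0,0]]' && python3 - <<'E'
from h import *
p=bot.grab_frame("side");save(p,"s3")
p=bot.grab_frame("top");save(p,"t3")
E
```

```text
clock: 6.15
ee_pos: [0.4278, 0.1816, 0.176]
tcp_rot: [0.121, 0.69, 0.702, 0.124]
contact_force: [0.2, -0.7, -3.9]
grip_width: 0.0188
grasp_force: 78.5
```

View pics/s3.png

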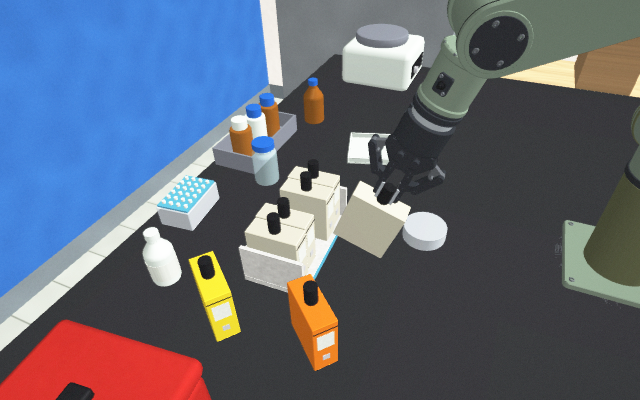

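Box is free at px (372,220). Both neighbours stand upright. Next I set it upright while lifting and carry it over the tray.

```bash
python3 -m inch '[[0,0,0,1,-0.05,2.5,0],[0,0,0,2,-0.1,5,0],[0,0,0,3,-0.15,7.5,0],[0,0,0,4,-0.2,10,0],[0,0,-1,5,-0.25,12.5,0],[0,0,-2.5,6,-0.3,15,0],[0,0,-4.5,7,-0.35,17.5,0],[0,0,-7,8,-0.4,20,0]]' && python3 -m inch '[[0,0,-3,0,0,0,2],[0,0.5,-6.5,0,0,0,4],[0,1.5,-10.5,0,0,0,6],[0,3,-14.5,0,0,0,8],[0,5,-18.5,0,0,0,10],[0,7,-22.5,0,0,0,12],[0,9,-26.5,0,0,0,14],[0,10.5,-30,0,0,0,16]]' && python3 -m inch '[[0,1,-2.5,-1,0,0,0.4],[0,1.3,-3.5,-2.5,0,0,0.4],[0,1.3,-3.7,-4.5,0,0,0.4],[0,1.3,-3.7,-6.5,0,0,0.4],[0,1.3,-3.7,-8.5,0,0,0.4],[0,1.3,-3.7,-10,0,0,0.4],[0,1.3,-3.7,-11,0,0,0.4],[0,1.3,-3.7,-11,0,0,0.4]]' && python3 - <<'E'
from h import *
p=bot.grab_frame("side");save(p,"s4");print(bot.sense()["contact_force"])
E
```

```text
clock: 7.05
ee_pos: [0.4306, 0.1113, 0.2568]
tcp_rot: [0.0, 0.701, 0.713, 0.0]
contact_force: [0.4, -0.3, -3.1]
grip_width: 0.0193
grasp_force: 78.7
clock: 7.85
ee_pos: [0.5362, -0.1912, 0.256]
tcp_rot: [0.001, 0.595, 0.804, -0.0]
contact_force: [0.5, -0.6, -3.4]
grip_width: 0.0189
grasp_force: 78.7
clock: 8.65
ee_pos: [0.5466, -0.2241, 0.1442]
tcp_rot: [-0.002, 0.592, 0.806, -0.0]
contact_force: [0.3, 0.4, -4.1]
grip_width: 0.019
grasp_force: 78.7
[-0.2302935   0.46436838 -3.09700101]
```

View pics/s4.png

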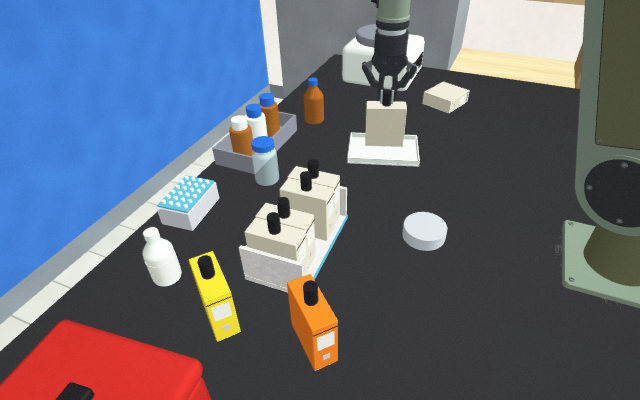

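The box hangs upright over the tray at px (385,125). I lower it gently, expecting contact near TCP z 0.118.

```bash
python3 -m inch '[[0,0,0,-0.5,0,0,0],[0,0,0,-1,0,0,0],[0,0,0,-1.4,0,0,0],[0,0,0,-1.7,0,0,0],[0,0,0,-2,0,0,0],[0,0,0,-2.2,0,0,0],[0,0,0,-2.4,0,0,0],[0,0,0,-2.4,0,0,0]]'
```

```text
clock: 9.5
ee_pos: [0.5476, -0.2251, 0.1219]
tcp_rot: [-0.0, 0.592, 0.806, -0.0]
contact_force: [-0.3, -0.0, -3.7]
grip_width: 0.0192
grasp_force: 78.7
```

```bash
python3 -m inch '[[0,0,0,-0.1,0,0,0],[0,0,0,-0.2,0,0,0],[0,0,0,-0.3,0,0,0],[0,0,0,-0.4,0,0,0],[0,0,0,-0.4,0,0,0],[0,0,0,-0.4,0,0,0],[0,0,0,-0.4,0,0,0],[0,0,0,-0.4,0,0,0]]'
```

```text
clock: 10.3
ee_pos: [0.5478, -0.2252, 0.1183]
tcp_rot: [0.0, 0.592, 0.806, -0.0]
contact_force: [1.1, -0.2, -3.2]
grip_width: 0.0191
grasp_force: 79.0
```

```bash
python3 -m inch '[[0,0,0,-0.05,0,0,0],[0,0,0,-0.1,0,0,0],[0,0,0,-0.15,0,0,0],[0,0,0,-0.2,0,0,0],[0,0,0,-0.2,0,0,0],[0,0,0,-0.2,0,0,0],[0,0,0,-0.2,0,0,0],[0,0,0,-0.2,0,0,0]]'
```

```text
clock: 11.1
ee_pos: [0.548, -0.2256, 0.1181]
tcp_rot: [0.001, 0.592, 0.806, -0.0]
contact_force: [-3.9, -0.2, 6.0]
grip_width: 0.0189
grasp_force: 79.7
```

Contact (+6 N). I release and then retreat upward.

```bash
python3 -m inch '[[0.3,0,0,0,0,0,0],[0.5,0,0,0,0,0,0],[0.8,0,0,0.1,0,0,0],[1,0,0,0.1,0,0,0],[1,0,0,0.1,0,0,0],[1,0,0,0.1,0,0,0],[1,0,0,0.1,0,0,0],[1,0,0,0.1,0,0,0]]' && python3 -m inch '[[1,0,0,0.5,0,0,0],[1,0,0,1.5,0,0,0],[1,0,0,3,0,0,0],[1,0,0,5,0,0,0],[1,0,0,8,0,0,0],[1,0,0,11,0,0,0],[1,0,0,14,0,0,0],[1,0,0,15,0,0,0]]' && python3 - <<'E'
from h import *
p=bot.grab_frame("side");save(p,"s5");P=pts(p)
for r in bot.regions_of("slide_box",p):
    m=r["mask"]&(p["depth"]>0); q=P[m]; print(round(r["confidence"],2),r["centre"],np.percentile(q,[2,50,98],axis=0).round(3).tolist())
E
```

```text
clock: 11.9
ee_pos: [0.5478, -0.2251, 0.1172]
tcp_rot: [-0.0, 0.592, 0.806, -0.0]
contact_force: [0.8, 0.0, 0.1]
grip_width: 0.0853
grasp_force: 0.0
clock: 12.7
ee_pos: [0.5499, -0.2264, 0.2734]
tcp_rot: [0.005, 0.592, 0.806, 0.0]
contact_force: [-0.0, 0.9, 1.6]
grip_width: 0.0856
grasp_force: 0.0
0.89 [313.8, 317.5] [[0.426, 0.35, 0.008], [0.46, 0.401, 0.102], [0.518, 0.428, 0.143]]
0.78 [384.3, 132.8] [[0.496, -0.236, 0.007], [0.541, -0.204, 0.074], [0.586, -0.186, 0.143]]
0.74 [213.4, 296.8] [[0.598, 0.362, 0.001], [0.62, 0.418, 0.107], [0.689, 0.444, 0.143]]
0.73 [385.5, 152.6] [[0.448, -0.305, -0.001], [0.528, -0.198, 0.003], [0.643, -0.136, 0.017]]
```

View pics/s5.png

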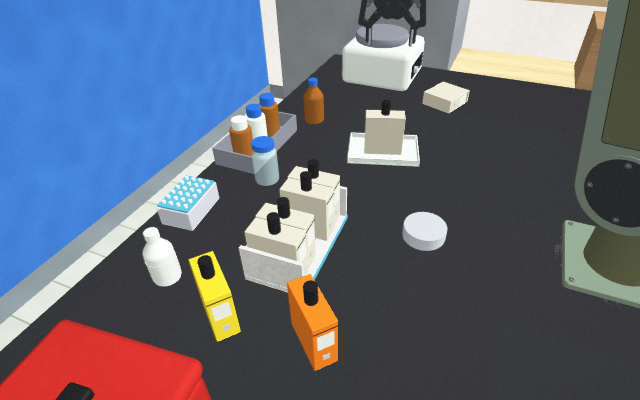

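The box stands upright in the tray at px (385,132), with its knob top near 0.146. The neighbours at px (295,205) and (300,240) are still in place, and the gripper is clear.

```bash
python3 -c "
from plant import bot
print(bot.finish_job())"
```

```text
the job is handed in; nothing more can be done
None
```

The middle slide box was tipped forward about 20°, pulled free and set down upright in the tray; in the last picture both neighbours stand in their places, and I have handed the job in but got no verdict back.

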